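Find the hidden index notch with the tracer and set the carriage stop

ROBOT

A 7-joint arm with a two-finger parallel gripper is mounted at the origin on the work surface. World frame = base frame: x ahead of the robot, y to its left, z up, the work surface at z = 0. Lengths are in mm, angles in rad, forces in N, time in s.
With the tool pointing down it reaches from about 400 to 875 mm from the base axis. Payload 4.4 kg.
Tool frame: the origin (TCP) lies at the very end of the fingers, on their centre line; the grasp point (between the pads) lies 19 mm behind it; z points along the fingers, y is the direction in which the jaws open and shut (so a half turn about z gives the same grasp; the last joint's range is limited). The gripper opens to 85 mm and grips with 20 to 120 N. Pads are 22 mm wide; open, the fingers measure 114 mm over their backs; the gripper's body (76 mm by 85 mm) begins 54 mm behind the grasp point. The pads swing forward as they close: fully open they stand 13 mm farther back than shut.
Start: joints at [1.234, 0.628, 0.038, 1.517, -0.027, 0.996, -0.02], TCP at [173.905, -626.319, 195.113] pointing down, gripper open.
Joint ranges: [-3.06, 3.06], [-0.37, 2.12], [-1.25, 1.32], [0.18, 2.47], [-1.1, 4.24], [0.23, 1.98], [-2.94, 2.94]. Speed limits (rad/s): [2.57, 2.57, 3.14, 3.14, 3.14, 3.14, 3.14].

INTERFACE

Orientations are given as [roll, pitch, yaw] about the fixed x, y, z axes, in that order (R = Rz(yaw) Ry(pitch) Rx(roll)).
In Python, from cell import ctrl, eyes gives the robot as it stands.
- The arm moves only by the tool move_arm, never from a script. Its argument "increments" is a list of rows, each a list of 6 numbers: the shift along the tool's x, y, z in cm, then the turn, a rotation vector about the tool's x, y, z in degrees. In form: [[x, y, z, wx, wy, wz], ...]. A call has 1 to 20 rows; each row is the pose to reach, as a shift and turn from the pose commanded when the call began, along the tool's axes at that moment; what a row does not reach only later rows make up. A row lasts 1/10 s, in which the tool goes at most 50 mm and 8.59 degrees, less where a joint would pass 70% of its speed; a pose out of reach is approached as far as the arm can. A call with a gripper value outside its range is refused whole. "grip" is the opening, from -1 (shut) to 1 (fully open), set as the call begins (left out, the last holds). The fingers move at their own pace and stop on an object; the grip force is fixed at half the most. Time passes only in rows, so rows that repeat a pose let the fingers close. It gives the time, the measured TCP pose, the force and the opening at its end, in the units of the state.
- ctrl.read_state(): the state, without advancing time (a new reading comes with each control period).
- eyes.get_image(name): name is "side" or "top"; returns the picture (420x560x3 uint8, red, green, blue); there is no depth.
- eyes.calibration(name): a dict with "fx", "fy", "cx", "cy" (pixels), "pose" (4x4, takes a point from camera to world coordinates). Camera axes: x right, y up, looking along -z (the intrinsics and any distortion apply to the point x, -y, -z); pixel columns grow to the right and rows downward; lengths in mm; the calibration is good to about 2 mm. A picture is of the moment at which its call begins. calibration takes no time and is no camera call.
- ctrl.finish_job(): hands the job in, once; it reports no verdict.
The state is a dict: "clock": time; "qpos": joint angles; "qd": joint speeds; "tau": joint torques, N m; "eef_pos": TCP position; "tool_rot": TCP orientation; "force": force on the tool from outside, world axes, zero at the start; "torque": the same for the moment, N m; "width": finger opening in mm.
Only numpy, scipy, OpenCV 4.12 (cv2) and the standard library are available. Lean on these libraries where they do the work, as an engineer would, in place of code of your own. Each camera call takes 0.05 s, during which the arm holds its last target. There are 200 camera calls.

TASK

On the lathe stop rig, slowly draw the tracer along its rail, towards the stop, until its feeler drops into the notch hidden under the cover; stop there and leave the tracer sitting squarely on the rail with the feeler in the notch. Then slide the dark carriage stop along the rail until it touches the tracer, without driving the feeler out of the notch, and leave the things on the cover and on either side of the rig where they are.

Things in the scene. Friction and masses are not known exactly. Their poses are not given: they have to be found in the camera images.
- rig: Fixed rig. Origin on the bench under the rail's middle; z up, y along the rail, x away from the robot towards the cover. Grey base 15 mm thick (x -45 to 165, y -200 to 200 mm). Steel rail 40 mm wide (x -20 to 20), y -190 to 190, top at z 50. The tracer starts on its +y part, the stop at its -y end; the hidden notch is somewhere between y -45 and 45 mm.
- cover (a point): Middle of the roof of the grey sheet-metal cover behind the rail; axes as the rig's. Closed on top, back and ends, open low on the rail side: rig x 62 to 154, y -200 to 200, roof top at z 91 mm. In it a flat steel index strip, top 45 mm above the bench, has a single cross notch, 13 mm wide along y, 12 mm deep, hidden from above.
- tracer: Loose tracer, about 0.5 kg, astride the rail. Origin: centre of its seat, on the rail's top; axes as the rig's. Saddle 64 (x) x 70 (y) x 12 mm thick, two cheeks hang 22 mm down beside the rail with 1.5 mm play. On its middle an upright tab to hold it by: 30 mm in x, 16 mm thick in y, z 12 to 72 mm. No other thing stands close to the tab but the feeler's thin pointer at x 38.
- tracer_tab (a point): Point to hold the tracer: middle of its upright tab, 46 mm above the rail's top, 26 mm below the tab's upper end. Axes as the tracer's; the tab is 16 mm thick along y.
- tracer_face (a point): Middle of the saddle's end face that looks towards the stop (-y), 6 mm above the rail's top, 35 mm from the tracer's origin. Axes as the tracer's.
- feeler (a joint): Angle (rad) of the feeler that rocks on the tracer's +x side and reaches under the cover: about 0 while its 8 mm wide tip (at tracer x 95, y 0) slides on the strip, about 0.2 when dropped in the notch; its pointer, 55 mm tall, then leans away from the robot. Pressed down with 0.8 N; it may jump the notch if drawn faster than about 100 mm/s.
- feeler_tip (a point): Underside of the feeler's tip, under the cover: 12 mm lower when dropped in the notch. The notch then leaves 5 mm of play along the rail, after which its walls stop the tracer and the force needed to move it rises sharply.
- stop (a joint): Place of the carriage stop on the rail, m: its middle lies at rig y = -0.175 + this value; grows towards the tracer. About 2.5 N of friction; stays where left. Dark steel: foot 64 (x) x 50 mm (y), 1 to 13 mm above the rail's top; on it a block 40 (x) x 50 mm (y) up to 47 mm above the rail's top, with an 18 mm screw head 8 mm high.
- stop_face (a point): Middle of the stop's end face that looks towards the tracer (+y), 6 mm above the rail's top. Axes as the rig's.
- stop_back (a point): Middle of the stop's outer end face (-y), 30 mm above the rail's top: push here towards +y. The space beyond it is free above the rail, base and bench. Axes as the rig's.
- wrench: Loose open-ended wrench, 160 mm, lying on the cover's roof along the rig's y. Leave alone.
- offcut: Loose brass disc, 32 mm across, 22 mm high, lying on the cover's roof. Leave alone.
- oiler: White plastic bottle, 56 mm across, 130 mm high, standing left of the rig. Leave alone.
- chuck_key: T-shaped steel chuck key, 85 x 100 mm, 16 mm high, lying right of the rig. Leave alone.
- cup: Steel cup, 72 mm across, 85 mm high, standing left behind. Leave alone.

How it is judged (in metres and radians):
On the way, in this order (a step that is already met when the one before it is completed fails the run):
1. the feeler has dropped into the notch with the tracer seated on the rail (z of tracer in the frame of rig between 0.046 and 0.054 m and x of tracer in the frame of rig between -0.005 and 0.005 m and angle between tracer's own z axis and vertical below 0.06 rad and angle between the y axis of tracer and the y axis of rig, either way round below 0.08 rad and value of joint feeler above 0.13 rad), for 0.2 s.
2. the stop touches the tracer, the feeler still in the notch (all of step 1 and y of tracer_face in the frame of stop_face between -0.003 and 0.003 m), for 0.2 s.
At the end, for the whole second after the job is handed in: Feeler down in the notch (over 0.13 rad); tracer seated squarely on the rail (origin within 4 mm in height, 5 mm across, tilt under 0.06 rad, yaw within 0.08 rad of the rail); stop face within 3 mm of tracer face; both at rest; listed bystanders not shifted over 30 mm (all of step 2 and linear speed of tracer below 0.01 m/s and velocity of joint stop between -0.01 and 0.01 m/s); the robot touches nothing.
It fails at once if a loose bystander (wrench, disc, bottle, chuck key or cup) is shifted by more than 30 mm (distance of any of wrench, offcut, oiler, chuck_key, cup from where it was at the start of the episode above 0.03 m).
It also fails if it takes over 58 s, if anything falls off the work surface, if the arm or the gripper's body presses on something with over 40 N, if the wrist force passes 120 N, or if a joint passes its speed limit or range.

## Working session

There is one attempt and no reset: what is moved stays moved. The work goes in short steps, Python scripts to look and compute and a tool call to move; the robot and the scene stay as the last step left them, time stands still between calls to the robot, and variables do not carry over. Pictures are saved under pics/ and viewed, about 8 in all and at most 12, crops included, and the job is handed in when it is done.

Besides the shell and the picture viewer there is one more tool, called after "Emit:" as name([rows], argument=value, ...), one row to a line, values as JSON. move_arm: Moves the arm, as the interface text tells. Its arguments: {"type":"object","properties":{"increments":{"type":"array","items":{"type":"array","items":{"type":"number"}}},"grip":{"type":"number"}},"required":["increments"]}

```bash
ls; mkdir -p pics
python3 - <<'E'
from cell import ctrl, eyes
import cv2
print(ctrl.read_state())
for n in("side","top"):
    print(n,eyes.calibration(n)); cv2.imwrite(f"pics/{n}0.png",eyes.get_image(n)[:,:,::-1])
E
```

```text
pics
{'clock': 0.0, 'qpos': array([ 1.23421719,  0.62936905,  0.03842339,  1.51835541, -0.02701254,
        0.99632724, -0.01999865]), 'qd': array([ 0.00040522,  0.00043039, -0.00181546,  0.00107093, -0.00164427,
       -0.00134192,  0.00118021]), 'tau': array([-4.29026049e-04, -5.63392067e+01,  1.22561730e+00, -1.93446529e+01,
        1.08120090e-02,  1.04862874e-02,  2.48188917e-05]), 'eef_pos': array([ 173.71752378, -625.62829002,  194.17800395]), 'tool_rot': array([-3.13965089e+00,  5.37766215e-06,  2.70788972e-01]), 'force': array([ 0.01715122, -0.41085501,  0.12905895]), 'torque': array([-0.01944139,  0.01651194,  0.00806073]), 'width': 85.10807941723823}
side {'fx': 440.61349324618027, 'fy': 440.61349324618027, 'cx': 280.38329092313813, 'cy': 208.59791048680518, 'pose': array([[ 9.66404813e-01,  1.17150051e-01, -2.28774132e-01,
         3.31567436e+02],
       [-2.56216057e-01,  5.09647754e-01, -8.21347977e-01,
        -8.35505944e+02],
       [ 2.03732653e-02,  8.52370244e-01,  5.22541766e-01,
         6.25497387e+02],
       [ 0.00000000e+00,  0.00000000e+00,  0.00000000e+00,
         1.00000000e+00]])}
top {'fx': 512.4261170242678, 'fy': 512.4261170242678, 'cx': 292.3767842291725, 'cy': 204.15414009150973, 'pose': array([[ 7.28541564e-03,  9.97872733e-01, -6.47837345e-02,
         4.55705475e+02],
       [-9.99914190e-01,  7.97504089e-03,  1.03928150e-02,
         8.69422411e+00],
       [ 1.08873596e-02,  6.47024594e-02,  9.97845207e-01,
         1.26145945e+03],
       [ 0.00000000e+00,  0.00000000e+00,  0.00000000e+00,
         1.00000000e+00]])}
```

View pics/top0.png

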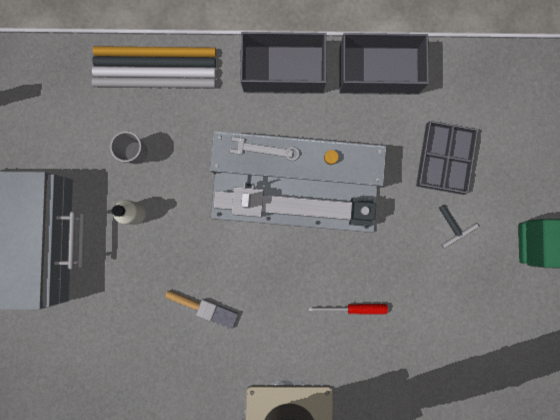

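View pics/side0.png

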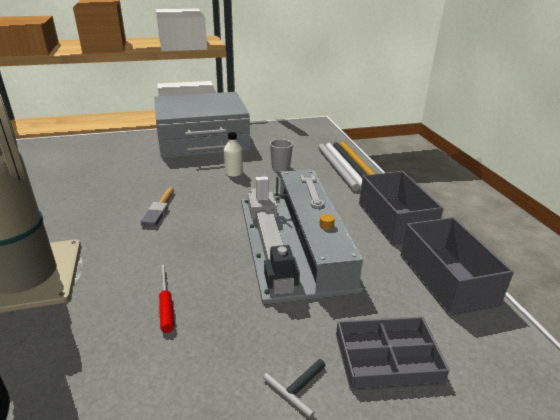

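The top view shows the rig at cols 210-385, rows 130-232. The tracer is around (243,200), the stop around (365,211) and the cover is above them. I'll zoom in.

```bash
cat > h.py <<'E'
import numpy as np, cv2
from cell import ctrl, eyes
def ray(n,u,v):
    c=eyes.calibration(n);P=c["pose"]
    d=P[:3,:3]@np.array([(u-c["cx"])/c["fx"],-(v-c["cy"])/c["fy"],-1]);return P[:3,3],d
def onz(n,u,v,z):
    o,d=ray(n,u,v);return o+d*(z-o[2])/d[2]
def proj(n,p):
    c=eyes.calibration(n);P=c["pose"];q=P[:3,:3].T@(np.asarray(p,float)-P[:3,3])
    return np.array([c["cx"]+c["fx"]*q[0]/-q[2],c["cy"]+c["fy"]*q[1]/q[2]])
def rig2w(p,o,yaw):
    c,s=np.cos(yaw),np.sin(yaw);return np.array([o[0]+c*p[0]-s*p[1],o[1]+s*p[0]+c*p[1],p[2]])
def crop(img,u0,v0,u1,v1,k,name):
    cv2.imwrite(name,cv2.resize(img[v0:v1,u0:u1,::-1],None,fx=k,fy=k,interpolation=cv2.INTER_CUBIC))
E
python3 - <<'E'
import cv2
a=cv2.imread("pics/top0.png")[120:240,200:400]
cv2.imwrite("pics/top0c.png",cv2.resize(a,None,fx=4,fy=4,interpolation=cv2.INTER_CUBIC))
E
```

```text
(no output)
```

View pics/top0c.png

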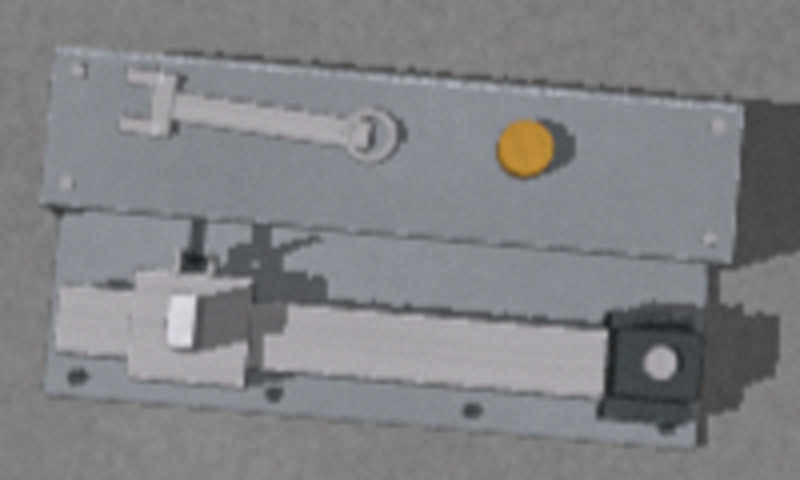

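Crop (4x, offset 200,120): the roof corners are at (57,48), (743,104), (733,264) and (43,207). The rail edges pass (290,304)-(600,325) and (290,372)-(600,396). The tab top centre is about (182,321) and the stop screw about (660,362).

```bash
cat > m.py <<'E'
from h import *
f=lambda x,y,z: onz("top",200+(x-.5)/4,120+(y-.5)/4,z)
C=[f(*p,91) for p in [(57,48),(743,104),(733,264),(43,207)]]
R=np.array([(154,200),(154,-200),(62,-200),(62,200)],float); W=np.array(C)[:,:2]
H=W.mean(0);Rm=R.mean(0);A=R-Rm;B=W-H
yaw=np.arctan2((A[:,0]*B[:,1]-A[:,1]*B[:,0]).sum(),(A*B).sum())
M=np.array([[np.cos(yaw),-np.sin(yaw)],[np.sin(yaw),np.cos(yaw)]]);o=H-M@Rm
inv=lambda w:np.append(M.T@(w[:2]-o),w[2]).round(1)
E
python3 - <<'E'
from m import *
print(yaw,o,[inv(c) for c in C])
for n,p,z in [("railt",(290,304),50),("railt2",(600,325),50),("railb",(290,372),50),("railb2",(600,396),50),("tab",(182,321),122),("screw",(660,362),105),("saddle -y lo",(246,386),62),("saddle +y lo",(130,372),62),("saddle -y up",(250,280),62)]: 
    w=f(*p,z);print(n,w.round(1),inv(w))
# predicted side pixels
for p in [(0,0,122),(154,-200,91),(62,-200,91),(-20,-190,50)]:print(p,proj("side",rig2w(p,o,yaw)))
E
```

```text
-0.07332806453476826 [528.82146901  -8.82859716] [array([154.3, 198.9,  91. ]), array([ 154.5, -198.4,   91. ]), array([  61.4, -199. ,   91. ]), array([ 61.8, 198.5,  91. ])]
railt [553.6  43.6  50. ] [20.9 54.1 50. ]
railt2 [ 542.7 -140.3   50. ] [  23.4 -130.1   50. ]
railb [513.3  43.2  50. ] [-19.3  50.8  50. ]
railb2 [ 500.5 -140.3   50. ] [ -18.6 -133.2   50. ]
tab [537.8 101.6 122. ] [  0.9 110.8 122. ]
screw [ 518.  -167.6  105. ] [   0.8 -159.1  105. ]
saddle -y lo [504.3  68.6  62. ] [-30.1  75.4  62. ]
saddle +y lo [512.  136.5  62. ] [-27.4 143.7  62. ]
saddle -y up [566.6  66.9  62. ] [32.1 78.3 62. ]
(0, 0, 122) [266.35159973 201.78868543]
(154, -200, 91) [360.21178272 260.88087372]
(62, -200, 91) [314.62435381 265.64146883]
(-20, -190, 50) [271.46583286 283.12225801]
```

```bash
cat >> m.py <<'E'
from scipy.spatial.transform import Rotation as Ro
def inc(*ws, yaw_t=yaw):
    "world xyz waypoints (mm) -> tool increments cm, deg"
    s=ctrl.read_state();T=Ro.from_euler("xyz",s["tool_rot"])
    rv=(T.inv()*Ro.from_euler("xyz",[np.pi,0,yaw_t])).as_rotvec(degrees=True)
    print("t",s["clock"],"pos",s["eef_pos"].round(1),"rig",inv(s["eef_pos"]),"F",s["force"].round(1),"w",s["width"].round(1))
    for w in ws: print((T.inv().apply(np.array(w)-s["eef_pos"])/10).round(2),rv.round(2))
E
python3 - <<'E'
from m import *
inc((480,-350,200),(538,101.5,200),(538,101.5,140),(538,101.5,77))
E
```

```text
Traceback (most recent call last):
  File "m.py", line 14, in inc
    print("t",s["clock"],"pos",s["eef_pos"].round(1),"rig",inv(s["eef_pos"]),"F",s["force"].round(1),"w",s["width"].round(1))
                                                                                                         ^^^^^^^^^^^^^^^^
AttributeError: 'float' object has no attribute 'round'
```

```bash
sed -i 's/s\["width"\].round(1)/round(s["width"],1)/' m.py
python3 - <<'E'
from m import *
inc((480,-350,200),(538,101.5,200),(538,101.5,140),(538,101.5,77))
E
```

```text
t 0.1 pos [ 173.8 -625.7  194.3] rig [-308.9 -641.2  194.3] F [ 0.5 -0.2 -0.2] w 85.5
[ 36.88 -18.37  -0.54] [-0.09  0.02 19.72]
[ 54.55 -60.33  -0.47] [-0.09  0.02 19.72]
[ 54.55 -60.32   5.53] [-0.09  0.02 19.72]
[ 54.55 -60.31  11.83] [-0.09  0.02 19.72]
```

Emit:
move_arm([
  [36.9,-18.4,-0.5,0,0,19.7],
  [36.9,-18.4,-0.5,0,0,19.7],
  [36.9,-18.4,-0.5,0,0,19.7],
  [36.9,-18.4,-0.5,0,0,19.7],
  [36.9,-18.4,-0.5,0,0,19.7],
  [36.9,-18.4,-0.5,0,0,19.7],
  [36.9,-18.4,-0.5,0,0,19.7],
  [36.9,-18.4,-0.5,0,0,19.7],
  [54.5,-60.3,-0.5,0,0,19.7],
  [54.5,-60.3,-0.5,0,0,19.7],
  [54.5,-60.3,-0.5,0,0,19.7],
  [54.5,-60.3,-0.5,0,0,19.7],
  [54.5,-60.3,-0.5,0,0,19.7],
  [54.5,-60.3,-0.5,0,0,19.7],
  [54.5,-60.3,-0.5,0,0,19.7],
  [54.5,-60.3,-0.5,0,0,19.7],
  [54.5,-60.3,-0.5,0,0,19.7],
  [54.5,-60.3,-0.5,0,0,19.7],
  [54.5,-60.3,-0.5,0,0,19.7],
  [54.5,-60.3,-0.5,0,0,19.7],
], grip=1)

```text
clock: 2.1
eef_pos: [537.4, 98.8, 199.8]
tool_rot: [3.14, 0.001, -0.074]
force: [0.2, -0.8, 0.1]
width: 85.4
```

Run:
```python
from m import *
inc((538,101.5,140),(538,101.5,77))
crop(eyes.get_image("side"),200,100,340,205,5,"pics/s1.png")
for n in("top","side"): print(n,[proj(n,p) for p in ((538,101.5,122),)])
```

```text
t 2.1 pos [537.4  98.8 199.8] rig [  0.7 108.  199.8] F [ 0.2 -0.8  0.1] w 85.4
[ 0.04 -0.28  5.98] [ 0.09  0.04 -0.04]
[ 0.05 -0.29 12.28] [ 0.09  0.04 -0.04]
top [array([245.41413546, 200.05347598])]
side [array([259.64198375, 178.9932182 ])]
```

View pics/s1.png

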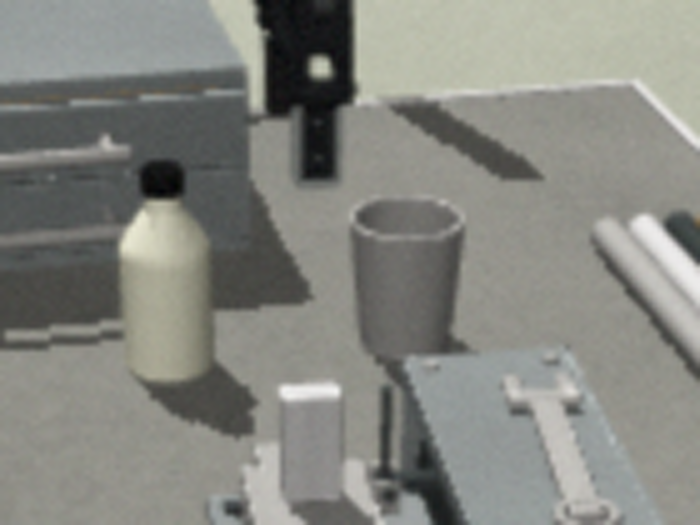

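The tab top is at crop (311,391), about 2 px from the prediction, and the fingers are lined up over it. I'll descend.

Emit:
move_arm([
  [0.1,-0.3,4,0,0,0],
  [0.1,-0.3,8,0,0,0],
  [0.1,-0.3,10.5,0,0,0],
  [0.1,-0.3,12.2,0,0,0],
  [0.1,-0.3,12.2,0,0,0],
  [0.1,-0.3,12.2,0,0,0],
])

```text
clock: 2.75
eef_pos: [539.3, 101.5, 78.5]
tool_rot: [3.141, -0.0, -0.076]
force: [0.3, -0.5, 0.2]
width: 85.5
```

Emit:
move_arm([
  [0,0,0,0,0,0],
  [0,0,0,0,0,0],
  [0,0,0,0,0,0],
  [0,0,0,0,0,0],
  [0,0,0,0,0,0],
  [0,0,0,0,0,0],
  [0,0,0,0,0,0],
  [0,0,0,0,0,0],
  [0,0,0,0,0,0],
  [0,0,0,0,0,0],
], grip=-1)

```text
clock: 3.75
eef_pos: [539.1, 102.8, 78.4]
tool_rot: [3.141, -0.0, -0.074]
force: [-1.3, -4.1, 5.6]
width: 13.9
```

Run:
```python
from m import *
s=ctrl.read_state();print(s["torque"],s["force"],s["tool_rot"])
x,y,_=inv(s["eef_pos"])
inc(*[rig2w((x,yy,s["eef_pos"][2]),o,yaw) for yy in (80,50)])
```

```text
[-0.48561421  0.19031854 -0.06402153] [-1.29071802 -4.13149395  5.55311563] [ 3.14105359e+00 -3.05619587e-04 -7.35607207e-02]
t 3.75 pos [539.1 102.8  78.4] rig [  2.1 112.1  78.4] F [-1.3 -4.1  5.6] w 13.9
[0.   3.21 0.  ] [ 0.03 -0.02 -0.01]
[0.   6.21 0.  ] [ 0.03 -0.02 -0.01]
```

Emit:
move_arm([
  [0,0.4,0,0,0,0],
  [0,0.9,0,0,0,0],
  [0,1.4,0,0,0,0],
  [0,1.9,0,0,0,0],
  [0,2.4,0,0,0,0],
  [0,2.9,0,0,0,0],
  [0,3.4,0,0,0,0],
  [0,3.9,0,0,0,0],
  [0,4.4,0,0,0,0],
  [0,4.9,0,0,0,0],
  [0,5.3,0,0,0,0],
  [0,5.6,0,0,0,0],
  [0,5.6,0,0,0,0],
])

```text
clock: 5.05
eef_pos: [535.6, 49.3, 78.3]
tool_rot: [-3.139, -0.001, -0.072]
force: [1.0, 4.5, 2.9]
width: 13.7
```

Run:
```python
from m import *
inc()
im=eyes.get_image("side")
crop(im,220,140,320,220,7,"pics/s2.png")
for p in [(38,54,65),(38,54,110),(0,54,122)]: print(p,proj("side",rig2w(p,o,yaw)))
```

```text
t 5.05 pos [535.6  49.3  78.3] rig [ 2.5 58.5 78.3] F [1.  4.5 2.9] w 13.7
(38, 54, 65) [278.22370679 209.58647287]
(38, 54, 110) [278.56166786 193.43614068]
(0, 54, 122) [262.7076466  190.17408046]
```

View pics/s2.png

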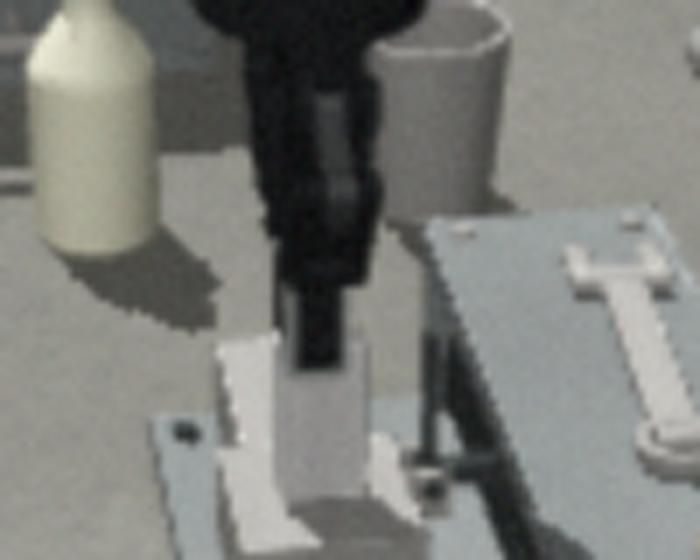

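The side crop shows the pads on the tab, centred at crop x≈320. The pointer stands upright at crop (430,340-460), which is pixel (281.4,188-206). I'll build a numeric pointer profile and move in 5 mm steps.

```bash
cat > st.py <<'E'
from m import *
s=ctrl.read_state();r=inv(s["eef_pos"]);y=r[1]-4.5+4.5
g=cv2.cvtColor(eyes.get_image("side"),cv2.COLOR_RGB2GRAY)
print("t",round(s["clock"],2),"rig",r,"F rig",(M.T@s["force"][:2]).round(1),s["force"][2].round(1),"T",s["torque"].round(2),"w",round(s["width"],1))
for z in (108,100,92,84):
    u,v=proj("side",rig2w((43,y,z),o,yaw)); u=int(round(u));v=int(round(v))
    print(v,u,g[v,u-8:u+12])
E
python3 st.py
```

```text
t 5.1 rig [ 2.5 58.5 78.3] F rig [0.2 4.6] 2.5 T [ 1.31 -0.13  0.01] w 13.5
193 280 [125 145 148 150 149 148 145 134  75  46  50  53  28  34  43  63 100 153
 152 150]
196 280 [121 142 149 147 144 152 150 143  95  54  56  47  30  25  30  38  58  83
 140 151]
199 280 [132 157 162 160 160 161 160 150  81  56 105 132  69  36  29  25  36  55
  77 122]
202 280 [151 197 190 184 148 157 163 156  74  60 110 161 156  95  44  29  34  33
  45  71]
```

Emit:
move_arm([
  [0,0.2,0,0,0,0],
  [0,0.5,0,0,0,0],
  [0,0.8,0,0,0,0],
  [0,1.0,0,0,0,0],
  [0,1.0,0,0,0,0],
])

```text
clock: 5.65
eef_pos: [534.7, 38.9, 78.3]
tool_rot: [-3.14, -0.001, -0.072]
force: [0.7, 4.2, 4.1]
width: 14.1
```

```bash
python3 st.py
```

```text
t 5.65 rig [ 2.4 48.  78.3] F rig [0.4 4.2] 4.1 T [ 1.29 -0.14  0.04] w 14.1
195 281 [124 142 146 145 145 147 141  97  52  35  31  33  32  32  47  71  91 150
 154 155]
198 281 [133 158 159 161 160 158 163 150  76  51  63  36  32  34  31  44  65 100
 154 155]
201 281 [128 158 161 162 160 164 164 151  72  64 130 145  71  39  30  31  40  60
  82 138]
204 281 [186 182 188 191 165 165 165 148  60  68 139 160 152  88  38  34  34  40
  58  89]
```

Emit:
move_arm([
  [0,0.2,0,0,0,0],
  [0,0.4,0,0,0,0],
  [0,0.5,0,0,0,0],
])

```text
clock: 6.0
eef_pos: [534.3, 34.2, 78.3]
tool_rot: [-3.14, -0.001, -0.072]
force: [0.7, 5.0, 5.6]
width: 14.2
```

```bash
python3 st.py
```

```text
t 6.0 rig [ 2.3 43.3 78.3] F rig [0.4 5. ] 5.6 T [ 1.4  -0.27  0.03] w 14.2
196 281 [132 148 146 145 150 154 154 131  68  44  37  27  35  31  39  64  80 140
 155 151]
199 281 [131 157 160 161 164 161 160 149  97  54  64  62  38  31  25  37  56  74
 118 150]
202 281 [132 157 165 163 163 162 163 151  97  58  95 148  96  40  34  35  33  49
  73 104]
205 281 [138 179 184 181 148 164 166 155  94  61 113 158 153 101  45  34  35  34
  46  71]
```

Emit:
move_arm([
  [0,0.2,0,0,0,0],
  [0,0.4,0,0,0,0],
  [0,0.5,0,0,0,0],
])

```text
clock: 6.35
eef_pos: [533.9, 29.3, 78.4]
tool_rot: [-3.14, -0.001, -0.072]
force: [-0.8, 6.5, 3.6]
width: 13.6
```

```bash
python3 st.py
```

```text
t 6.35 rig [ 2.3 38.4 78.4] F rig [-1.3  6.5] 3.6 T [ 1.7  -0.06  0.09] w 13.6
197 282 [155 156 156 159 161 160 153 135  56  39  33  34  34  33  47  73 102 147
 155 153]
200 282 [158 158 159 160 160 164 163 148  62  71 127  57  32  32  33  50  68  87
 148 152]
203 282 [159 163 162 162 161 158 156 122  55  79 154 141  61  33  33  27  44  74
 108 159]
206 282 [179 187 187 179 166 166 162 122  56  79 155 161 141  62  33  36  33  40
  57  81]
```

Emit:
move_arm([
  [0,0.2,0,0,0,0],
  [0,0.4,0,0,0,0],
  [0,0.5,0,0,0,0],
])

```text
clock: 6.7
eef_pos: [533.5, 24.3, 78.4]
tool_rot: [-3.14, -0.001, -0.072]
force: [0.6, 7.7, 4.8]
width: 13.7
```

```bash
python3 st.py
```

```text
t 6.7 rig [ 2.3 33.4 78.4] F rig [0.1 7.7] 4.8 T [ 1.96 -0.06  0.01] w 13.7
198 282 [135 160 160 159 161 160 161 150  65  41  33  33  30  30  37  61  99 150
 151 154]
201 282 [132 159 162 162 165 162 164 150  76  56  86  63  38  36  29  37  60  82
 139 154]
204 282 [134 161 167 166 163 163 159 149  75  61 110 145  87  40  34  35  39  61
  87 125]
207 282 [152 181 190 195 167 166 166 152  76  73 142 162 150  97  39  30  34  39
  50  74]
```

Emit:
move_arm([
  [0,0.2,0,0,0,0],
  [0,0.4,0,0,0,0],
  [0,0.5,0,0,0,0],
])

```text
clock: 7.05
eef_pos: [533.1, 19.3, 78.3]
tool_rot: [-3.14, -0.001, -0.072]
force: [-0.0, 7.0, 6.5]
width: 13.9
```

```bash
python3 st.py
```

```text
t 7.05 rig [ 2.2 28.4 78.3] F rig [-0.5  7. ] 6.5 T [ 1.87 -0.12  0.06] w 13.9
199 283 [157 162 161 159 161 161 155 116  47  40  34  35  29  38  57  78 120 146
 151 156]
202 283 [163 161 159 163 162 161 158 120  52  55  88  44  34  34  32  50  74 106
 156 156]
205 282 [139 162 162 166 161 161 160 154 120  58  92 145 102  49  37  35  34  47
  73  93]
208 282 [149 191 187 180 149 162 166 153 101  54  94 155 159 140  57  32  32  33
  43  70]
```

Emit:
move_arm([
  [0,0.2,0,0,0,0],
  [0,0.4,0,0,0,0],
  [0,0.5,0,0,0,0],
])

```text
clock: 7.4
eef_pos: [532.8, 14.3, 78.4]
tool_rot: [-3.14, -0.001, -0.072]
force: [0.1, 6.2, 6.0]
width: 14.1
```

```bash
python3 st.py
```

```text
t 7.4 rig [ 2.3 23.4 78.4] F rig [-0.3  6.2] 6.0 T [ 1.81 -0.19  0.02] w 14.1
200 283 [158 160 162 162 162 163 160 151  73  41  38  31  34  33  47  69  89 145
 153 153]
203 283 [163 166 161 163 162 164 163 148  59  59 102  54  35  35  32  44  67 107
 154 160]
206 283 [163 166 164 165 164 160 163 148  61  64 129 139  59  34  32  35  44  59
  80 136]
209 283 [179 188 183 178 168 167 167 154  62  70 138 161 147  74  37  39  32  43
  55  78]
```

Emit:
move_arm([
  [0,0.2,0,0,0,0],
  [0,0.4,0,0,0,0],
  [0,0.5,0,0,0,0],
])

```text
clock: 7.75
eef_pos: [532.4, 9.4, 78.3]
tool_rot: [-3.14, -0.001, -0.072]
force: [0.4, 4.6, 3.8]
width: 13.6
```

```bash
python3 st.py
```

```text
t 7.75 rig [ 2.2 18.4 78.3] F rig [0.1 4.6] 3.8 T [ 1.12 -0.24  0.01] w 13.6
202 283 [146 160 161 160 160 164 163 152  95  49  39  40  30  34  34  46  72 103
 153 155]
205 283 [147 164 163 165 163 163 162 149  97  52  75  90  39  35  34  35  48  71
  93 146]
207 283 [147 164 160 161 166 164 163 156  97  54  90 145  94  42  32  35  38  52
  75 101]
210 283 [150 176 175 166 164 165 164 154  78  60 110 161 155  97  45  35  37  36
  46  69]
```

Emit:
move_arm([
  [0,0.2,0,0,0,0],
  [0,0.4,0,0,0,0],
  [0,0.5,0,0,0,0],
])

```text
clock: 8.1
eef_pos: [532.0, 4.4, 78.4]
tool_rot: [-3.14, -0.001, -0.072]
force: [1.8, 5.3, 1.6]
width: 14.0
```

```bash
python3 st.py
```

```text
t 8.1 rig [ 2.2 13.4 78.4] F rig [1.4 5.4] 1.6 T [ 1.28 -0.18  0.02] w 14.0
203 284 [161 165 161 162 162 163 162 146  61  41  40  35  32  31  45  72 109 159
 156 155]
206 284 [162 166 164 163 163 165 161 144  63  62 107  53  31  33  34  38  56  86
 140 149]
209 284 [158 163 164 162 167 167 160 127  55  80 156 145  74  37  39  37  39  57
  77 123]
212 284 [187 194 192 193 170 175 166 128  58  84 164 166 151  88  43  32  33  38
  58  75]
```

Emit:
move_arm([
  [0,0.2,0,0,0,0],
  [0,0.4,0,0,0,0],
  [0,0.5,0,0,0,0],
])

```text
clock: 8.45
eef_pos: [531.6, -0.5, 78.4]
tool_rot: [-3.14, -0.001, -0.072]
force: [0.4, 7.4, 5.9]
width: 13.7
```

```bash
python3 st.py
```

```text
t 8.45 rig [ 2.2  8.5 78.4] F rig [-0.2  7.4] 5.9 T [ 1.93 -0.09  0.05] w 13.7
204 284 [163 163 163 164 164 165 163 147  78  45  36  35  35  33  36  60  90 122
 154 157]
207 284 [161 164 166 164 168 165 163 152  78  57  95  90  41  31  35  35  47  74
 105 152]
210 284 [164 164 167 167 168 167 161 152  76  59 110 148 100  38  33  37  40  46
  72  90]
213 284 [185 194 197 198 168 170 175 158  66  71 137 161 155  99  45  33  36  30
  44  77]
```

Emit:
move_arm([
  [0,0.2,0,0,0,0],
  [0,0.4,0,0,0,0],
  [0,0.5,0,0,0,0],
])

```text
clock: 8.8
eef_pos: [531.2, -5.5, 78.3]
tool_rot: [-3.14, -0.001, -0.072]
force: [-0.0, 5.5, 7.2]
width: 13.6
```

```bash
python3 st.py
```

```text
t 8.8 rig [ 2.1  3.5 78.3] F rig [-0.4  5.4] 7.2 T [ 1.65 -0.21 -0.01] w 13.6
205 285 [162 163 163 164 164 161 154 120  50  38  35  32  32  35  48  69  92 149
 154 155]
208 285 [162 165 165 164 164 162 160 121  54  74 130  58  32  29  35  47  68  98
 150 153]
211 285 [159 165 169 166 164 168 154 102  57  93 158 140  60  36  33  34  40  58
  83 140]
214 284 [167 189 192 186 154 167 167 155 104  55  94 155 162 136  59  33  35  34
  37  61]
```

Emit:
move_arm([
  [0,0.2,0,0,0,0],
  [0,0.4,0,0,0,0],
  [0,0.5,0,0,0,0],
])

```text
clock: 9.15
eef_pos: [530.9, -10.5, 78.4]
tool_rot: [-3.14, -0.001, -0.072]
force: [0.0, 7.8, 4.7]
width: 14.3
```

```bash
python3 st.py
```

```text
t 9.15 rig [ 2.2 -1.5 78.4] F rig [-0.5  7.8] 4.7 T [ 1.94 -0.11  0.05] w 14.3
206 285 [162 166 162 161 160 163 163 148  76  46  36  31  32  31  40  60  80 139
 152 156]
209 285 [163 163 164 165 168 168 169 151  74  58  89  62  40  35  34  41  53  79
 120 149]
212 285 [160 168 166 164 167 164 165 151  65  70 130 148  91  41  31  34  34  57
  75 106]
215 285 [186 190 189 180 166 167 168 153  64  68 135 161 154  94  45  37  43  37
  50  76]
```

Emit:
move_arm([
  [0,0.2,0,0,0,0],
  [0,0.4,0,0,0,0],
  [0,0.5,0,0,0,0],
])

```text
clock: 9.5
eef_pos: [530.5, -15.4, 78.4]
tool_rot: [-3.14, -0.001, -0.072]
force: [0.8, 7.6, 5.3]
width: 13.9
```

```bash
python3 st.py
```

```text
t 9.5 rig [ 2.2 -6.5 78.4] F rig [0.2 7.6] 5.3 T [ 1.81 -0.1   0.03] w 13.9
207 286 [164 165 163 164 165 167 165 164 153  97  47  42  37  41  46  76 100 149
 150 152]
210 285 [135 159 166 163 166 166 165 163 163 166 148  65  40  39  35  37  45  66
  90 149]
213 285 [134 162 164 166 165 168 166 165 164 153  86  49  41  36  33  32  34  43
  80 116]
216 285 [180 191 190 186 165 166 170 172 158  91  50  75 144 119  51  33  35  33
  40  61]
```

Run:
```python
from m import *
crop(eyes.get_image("side"),230,160,330,240,7,"pics/s3.png")
```

```text
(no output)
```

View pics/s3.png

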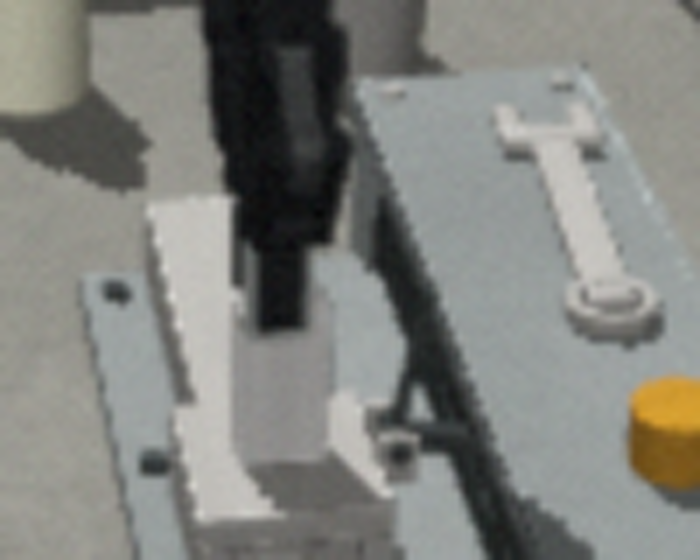

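The pointer at crop (400,400) now leans away from the robot, so the feeler is in the notch. Next I'll release, rise and move behind the stop.

Emit:
move_arm([
  [0,0,0,0,0,0],
  [0,0,0,0,0,0],
  [0,0,0,0,0,0],
  [0,0,0,0,0,0],
  [0,0,0,0,0,0],
  [0,0,0,0,0,0],
  [0,0,0,0,0,0],
  [0,0,-2,0,0,0],
  [0,0,-6,0,0,0],
  [0,0,-10,0,0,0],
  [0,0,-12,0,0,0],
  [0,0,-12,0,0,0],
], grip=1)

```text
clock: 10.8
eef_pos: [532.5, -17.4, 201.3]
tool_rot: [-3.141, -0.007, -0.073]
force: [0.3, 0.4, 1.3]
width: 85.3
```

Emit:
move_arm([
  [0,4,0,0,0,0],
  [0,9,0,0,0,0],
  [0,14,0,0,0,0],
  [0,19,0,0,0,0],
  [0,22,0,0,0,0],
  [0,23,0,0,0,0],
  [0,23,0,0,0,0],
  [0,23,0,0,0,0],
], grip=-1)

```text
clock: 11.6
eef_pos: [513.4, -244.5, 197.3]
tool_rot: [-3.14, 0.001, -0.071]
force: [0.9, 0.2, -0.2]
width: 0.0
```

Run:
```python
from m import *
inc(rig2w((1,-235,75),o,yaw))
im=eyes.get_image("top")
crop(im,220,150,420,260,4,"pics/t2.png")
```

```text
t 11.6 pos [ 513.4 -244.5  197.3] rig [   1.9 -236.2  197.3] F [ 0.9  0.2 -0.2] w 0.0
[-0.07 -0.09 12.23] [-0.11  0.07  0.12]
```

View pics/t2.png

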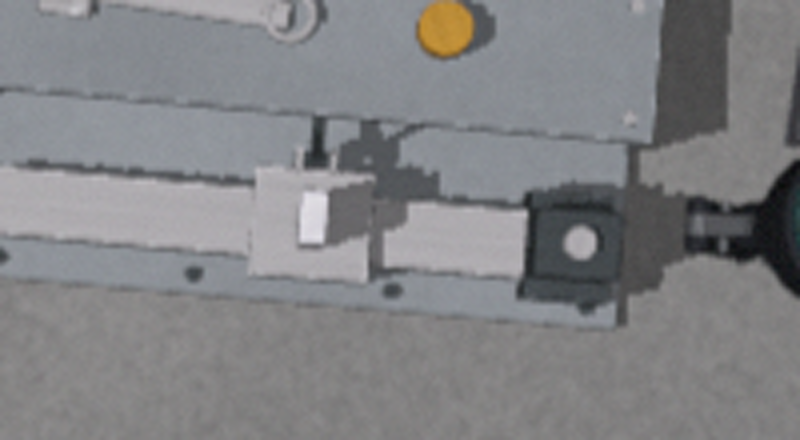

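The tracer stayed put, with its -y face at crop (374,230). The stop is at crop (527..620,240) and its face is clear. The shut gripper hovers beyond the stop at the right.

Run:
```python
from m import *
for n,p,z in [("tr-",(374,228),62),("tr+",(252,215),62),("tab",(313,218),122),("stop+ foot",(525,240),63),("stop back blk top",(620,250),97),("screw",(580,242),105)]: print(n,inv(onz("top",220+p[0]/4,150+p[1]/4,z)))
```

```text
tr- [  1.7 -44.6  62. ]
tr+ [ 3.5 27.4 62. ]
tab [  0.7  -7.4 122. ]
stop+ foot [   1.8 -133.3   63. ]
stop back blk top [  -1.6 -183.7   97. ]
screw [   0.6 -159.4  105. ]
```

Emit:
move_arm([
  [-0.1,0,4,0,0,0],
  [-0.1,0,8,0,0,0],
  [-0.1,0,11,0,0,0],
  [-0.1,0,12.2,0,0,0],
  [-0.1,0,12.2,0,0,0],
  [-0.1,0,12.2,0,0,0],
])

```text
clock: 12.25
eef_pos: [513.5, -246.2, 77.2]
tool_rot: [3.141, -0.002, -0.072]
force: [1.1, -0.3, 0.4]
width: 0.6
```

Run:
```python
from m import *
inc()
```

```text
t 12.25 pos [ 513.5 -246.2   77.2] rig [   2.1 -237.8   77.2] F [ 1.1 -0.3  0.4] w 0.6
```

Emit:
move_arm([
  [-0.1,-1,0,0,0,0],
  [-0.1,-2,0,0,0,0],
  [-0.1,-2.5,0,0,0,0],
  [-0.1,-3,0,0,0,0],
  [-0.1,-3.5,0,0,0,0],
  [-0.1,-4,0,0,0,0],
  [-0.1,-4.5,0,0,0,0],
  [-0.1,-5,0,0,0,0],
  [-0.1,-5.5,0,0,0,0],
  [-0.1,-6,0,0,0,0],
  [-0.1,-6.5,0,0,0,0],
  [-0.1,-7,0,0,0,0],
  [-0.1,-7.5,0,0,0,0],
  [-0.1,-8,0,0,0,0],
  [-0.1,-8.5,0,0,0,0],
  [-0.1,-9,0,0,0,0],
  [-0.1,-9.5,0,0,0,0],
  [-0.1,-9.8,0,0,0,0],
  [-0.1,-10,0,0,0,0],
  [-0.1,-10,0,0,0,0],
])

```text
clock: 14.25
eef_pos: [518.7, -146.5, 76.1]
tool_rot: [-3.142, -0.0, -0.073]
force: [0.1, -0.5, -0.1]
width: 0.0
```

Run:
```python
from m import *
inc(); s=ctrl.read_state(); print(M.T@s["force"][:2])
im=eyes.get_image("side"); crop(im,230,180,310,270,6,"pics/s4.png")
```

```text
t 14.25 pos [ 518.7 -146.5   76.1] rig [   0.  -138.    76.1] F [ 0.1 -0.5 -0.1] w 0.0
[ 0.14409629 -0.50001132]
```

View pics/s4.png

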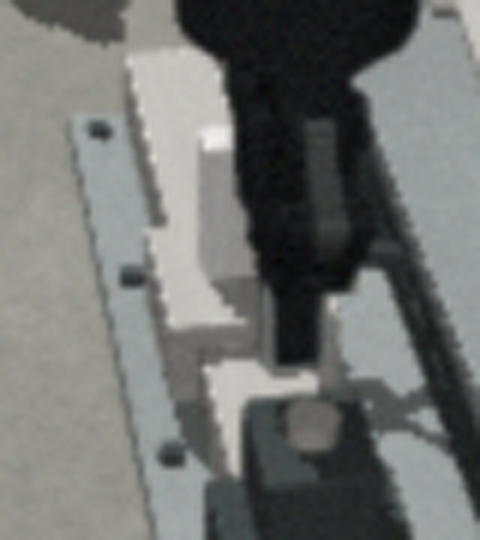

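Run:
```python
from m import *
s=ctrl.read_state(); print(s["eef_pos"],proj("side",s["eef_pos"]),s["qd"].round(3))
for y in(-159,-100,-85): print(y,proj("side",rig2w((0,y,105),o,yaw)))
im=eyes.get_image("top"); crop(im,220,150,420,260,4,"pics/t3.png")
print(proj("top",s["eef_pos"]))
```

```text
[ 518.67361071 -146.82884159   76.14364625] [277.02671342 255.51284183] [ 0.005  0.001  0.004 -0.    -0.002 -0.002  0.001]
-159 [279.15132771 250.1559307 ]
-100 [273.95528914 233.18513776]
-85 [272.7225978  229.15904186]
[354.06135387 210.66434766]
```

View pics/t3.png

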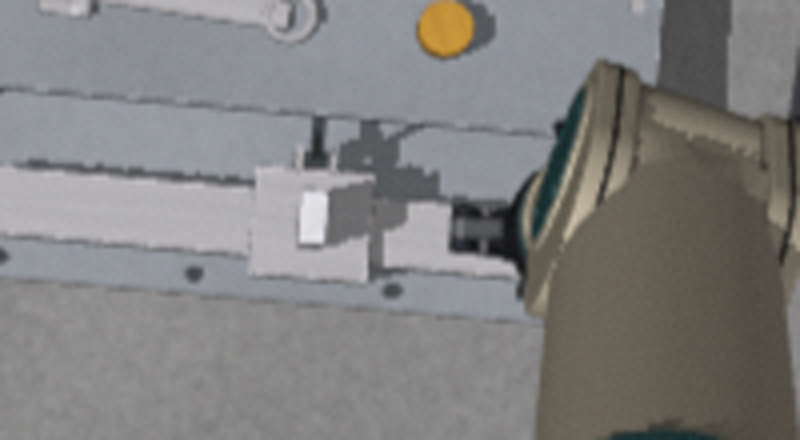

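Run:
```python
from m import *
for n,p,seen in [("side",(537.4,98.8,199.8),(263.6,136)),("side",rig2w((2.5,58.5,78.3),o,yaw),(265.4,192.9)),("top",(513.4,-244.5,197.3),(398,207)),("side",(518.7,-146.8,76.1),(279.5,240)),("top",(518.7,-146.8,76.1),(339,207))]:
    print(n,np.round(p,1),proj(n,p).round(1),"seen",seen)
# triangulate finger tip now
o1,d1=ray("side",279.5,240);o2,d2=ray("top",339,207)
t=np.linalg.lstsq(np.c_[d1,-d2],o2-o1,rcond=None)[0];a=o1+d1*t[0];b=o2+d2*t[1];print(a,b,inv(a),inv(b))
print(ctrl.read_state())
```

```text
side [537.4  98.8 199.8] [259.5 150.2] seen (263.6, 136)
side [535.6  49.3  78.3] [263.5 205.1] seen (265.4, 192.9)
top [ 513.4 -244.5  197.3] [408.5 210.5] seen (398, 207)
side [ 518.7 -146.8   76.1] [277.  255.5] seen (279.5, 240)
top [ 518.7 -146.8   76.1] [354.  210.7] seen (339, 207)
[ 532.77525987 -112.09337081   88.30175405] [ 526.21188846 -110.66826074   87.76254801] [  11.5 -102.7   88.3] [   4.9 -101.8   87.8]
{'clock': 14.35, 'qpos': array([ 0.17014157,  0.64142735,  0.08132453,  1.9384726 , -0.09056171,
        0.56501197, -1.33213608]), 'qd': array([ 0.00396228,  0.00011966,  0.00062832,  0.00062008,  0.00040798,
       -0.00140672, -0.00156007]), 'tau': array([-2.08433429e-01, -4.98206949e+01,  1.65522818e+00, -1.22950047e+01,
       -4.91633153e-03,  4.63938646e-03, -2.44680654e-03]), 'eef_pos': array([ 518.66180711, -146.97812034,   76.14989164]), 'tool_rot': array([ 3.14139187e+00, -9.10234991e-05, -7.32342237e-02]), 'force': array([ 0.38964213,  0.18161778, -0.45404288]), 'torque': array([-0.0898256 ,  0.00734241,  0.01395405]), 'width': 0.0010340388902955052}
```

The fingers passed over the stop without any force. The side view shows the fingertip about 40 mm higher than the reported TCP height (tip seen at row 240, predicted 255). I'll back out the same way, go lower in the free space and check.

Emit:
move_arm([
  [0,3,0,0,0,0],
  [0,6,0,0,0,0],
  [0,9,0,0,0,0],
  [0,10.2,0,0,0,0],
  [0,10.2,0,0,0,0],
  [0,10.2,2,0,0,0],
  [0,10.2,3,0,0,0],
  [0,10.2,3,0,0,0],
  [0,10.2,3,0,0,0],
])

```text
clock: 15.25
eef_pos: [511.4, -247.3, 46.1]
tool_rot: [-3.141, 0.001, -0.072]
force: [-0.1, -1.1, 0.3]
width: -0.1
```

Run:
```python
from m import *
inc(); s=ctrl.read_state()
im=eyes.get_image("side"); crop(im,230,180,350,310,4.5,"pics/s5.png")
e=s["eef_pos"]
for z in (0,40): print(z,(proj("side",e+[0,0,z])-[230,180])*4.5)
```

```text
t 15.25 pos [ 511.4 -247.3   46.1] rig [ 1.000e-01 -2.392e+02  4.610e+01] F [-0.1 -1.1  0.3] w -0.1
0 [253.69463005 543.60244811]
40 [256.39846777 470.49675953]
```

View pics/s5.png

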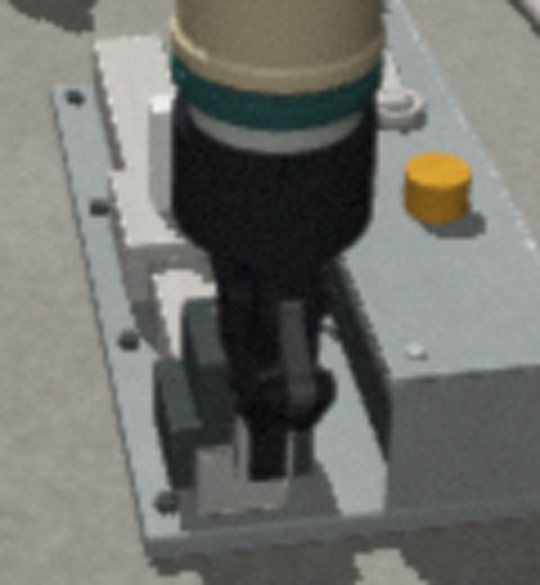

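The tip is seen at crop (265,480). With no offset it would be at 543, and with a 40 mm offset at 470, so the real tip sits about 35 mm above the reported TCP. I'll lower another 10 mm and push, watching the force.

Emit:
move_arm([
  [0.1,0,0.5,0,0,0],
  [0.1,0,1,0,0,0],
  [0.1,-1,1,0,0,0],
  [0.1,-2,1,0,0,0],
  [0.1,-2.5,1,0,0,0],
  [0.1,-3,1,0,0,0],
  [0.1,-3.5,1,0,0,0],
  [0.1,-4,1,0,0,0],
  [0.1,-4.5,1,0,0,0],
  [0.1,-5,1,0,0,0],
  [0.1,-5,1,0,0,0],
])

```text
clock: 16.4
eef_pos: [516.0, -198.2, 36.2]
tool_rot: [-3.142, -0.0, -0.073]
force: [0.0, 0.3, -0.1]
width: 0.2
```

```bash
cat > sp.py <<'E'
from m import *
s=ctrl.read_state();print("t",round(s["clock"],2),"rig",inv(s["eef_pos"]),"F rig",(M.T@s["force"][:2]).round(1),s["force"][2].round(1),"T",s["torque"].round(2))
im=eyes.get_image("top").astype(int)
# row profile along rail, rig x=-12, foot/saddle top z~62: dark stop, bright rail/saddle
ys=np.arange(-195,-20,2.5)
for x in (-27,-14):
    v=[im[tuple(np.round(proj("top",rig2w((x,y,62),o,yaw))[::-1]).astype(int))].sum()//3 for y in ys]
    print(x," ".join(f"{int(y)}:{a}" for y,a in zip(ys,v)))
E
python3 sp.py
```

```text
t 16.4 rig [   1.1 -189.8   36.2] F rig [0.  0.3] -0.1 T [-0.03 -0.01  0.03]
-27 -195:36 -192:63 -190:95 -187:136 -185:122 -182:115 -180:100 -177:90 -175:78 -172:76 -170:74 -167:75 -165:78 -162:75 -160:75 -157:74 -155:74 -152:72 -150:73 -147:74 -145:73 -142:74 -140:74 -137:76 -135:74 -132:79 -130:76 -127:77 -125:49 -122:54 -120:141 -117:153 -115:151 -112:150 -110:150 -107:149 -105:152 -102:152 -100:151 -97:151 -95:148 -92:150 -90:149 -87:149 -85:151 -82:149 -80:147 -77:151 -75:149 -72:148 -70:148 -67:149 -65:148 -62:145 -60:132 -57:127 -55:129 -52:115 -50:119 -47:118 -45:95 -42:96 -40:172 -37:182 -35:169 -32:165 -30:163 -27:156 -25:151 -22:176
-14 -195:70 -192:48 -190:33 -187:21 -185:21 -182:26 -180:48 -177:74 -175:68 -172:72 -170:75 -167:75 -165:76 -162:71 -160:74 -157:71 -155:76 -152:75 -150:75 -147:75 -145:74 -142:74 -140:72 -137:74 -135:71 -132:67 -130:43 -127:54 -125:111 -122:172 -120:180 -117:180 -115:179 -112:179 -110:178 -107:179 -105:179 -102:177 -100:176 -97:179 -95:181 -92:179 -90:178 -87:179 -85:177 -82:179 -80:179 -77:178 -75:176 -72:178 -70:176 -67:179 -65:178 -62:180 -60:178 -57:179 -55:182 -52:177 -50:124 -47:107 -45:103 -42:103 -40:176 -37:182 -35:180 -32:181 -30:182 -27:179 -25:180 -22:181
```

Emit:
move_arm([
  [0,-0.5,0,0,0,0],
  [0,-1,0,0,0,0],
  [0,-1.5,0,0,0,0],
  [0,-2,0,0,0,0],
  [0,-2.5,0,0,0,0],
  [0,-3,0,0,0,0],
  [0,-3.5,0,0,0,0],
  [0,-4,0,0,0,0],
  [0,-4.5,0,0,0,0],
  [0,-5,0,0,0,0],
  [0,-5.4,0,0,0,0],
  [0,-5.8,0,0,0,0],
  [0,-6.1,0,0,0,0],
  [0,-6.4,0,0,0,0],
  [0,-6.6,0,0,0,0],
])

```text
clock: 17.95
eef_pos: [520.9, -132.6, 36.2]
tool_rot: [-3.142, -0.0, -0.073]
force: [1.8, -1.8, -1.4]
width: -0.2
```

```bash
sed -i 's/arange(-195,-20,2.5)/arange(-80,-30,1.5)/' sp.py; python3 sp.py
```

```text
t 17.95 rig [   1.2 -124.    36.2] F rig [ 1.9 -1.7] -1.4 T [-0.57 -0.42 -0.05]
-27 -80:75 -78:74 -77:75 -75:75 -74:77 -72:78 -71:78 -69:79 -68:79 -66:81 -65:81 -63:81 -62:79 -60:59 -59:59 -57:101 -56:125 -54:125 -53:116 -51:118 -50:118 -48:118 -47:118 -45:96 -44:103 -42:103 -41:173 -39:182 -38:182 -36:170 -35:168 -33:168 -32:167 -30:167
-14 -80:75 -78:73 -77:73 -75:71 -74:68 -72:68 -71:65 -69:65 -68:78 -66:75 -65:75 -63:69 -62:64 -60:64 -59:138 -57:177 -56:177 -54:181 -53:181 -51:180 -50:126 -48:126 -47:107 -45:103 -44:103 -42:108 -41:177 -39:177 -38:182 -36:182 -35:181 -33:180 -32:180 -30:180
```

Emit:
move_arm([
  [0,-0.3,0,0,0,0],
  [0,-0.6,0,0,0,0],
  [0,-0.9,0,0,0,0],
  [0,-1.1,0,0,0,0],
  [0,-1.3,0,0,0,0],
  [0,-1.4,0,0,0,0],
])

```text
clock: 18.6
eef_pos: [521.8, -118.6, 36.2]
tool_rot: [-3.142, -0.0, -0.073]
force: [1.8, -2.2, 0.4]
width: -0.5
```

```bash
python3 sp.py
```

```text
t 18.6 rig [   1.  -110.    36.2] F rig [ 2. -2.] 0.4 T [-0.5  -0.39 -0.09]
-27 -80:77 -78:76 -77:77 -75:77 -74:75 -72:74 -71:74 -69:75 -68:75 -66:74 -65:73 -63:73 -62:75 -60:79 -59:79 -57:82 -56:86 -54:86 -53:78 -51:82 -50:82 -48:77 -47:77 -45:47 -44:97 -42:97 -41:176 -39:183 -38:183 -36:172 -35:168 -33:168 -32:167 -30:167
-14 -80:76 -78:75 -77:75 -75:71 -74:67 -72:67 -71:67 -69:67 -68:74 -66:74 -65:74 -63:74 -62:76 -60:76 -59:75 -57:75 -56:75 -54:77 -53:77 -51:76 -50:67 -48:67 -47:68 -45:94 -44:94 -42:104 -41:179 -39:179 -38:183 -36:183 -35:184 -33:182 -32:182 -30:181
```

Emit:
move_arm([
  [0,-0.1,0,0,0,0],
  [0,-0.2,0,0,0,0],
])

```text
clock: 18.85
eef_pos: [521.7, -117.0, 36.1]
tool_rot: [3.141, 0.0, -0.073]
force: [1.2, -1.7, 1.4]
width: -0.0
```

```bash
python3 sp.py
```

```text
t 18.85 rig [   0.8 -108.4   36.1] F rig [ 1.3 -1.6] 1.4 T [-0.52 -0.32  0.01]
-27 -80:77 -78:77 -77:78 -75:78 -74:75 -72:73 -71:73 -69:76 -68:76 -66:78 -65:78 -63:78 -62:76 -60:76 -59:76 -57:80 -56:81 -54:81 -53:79 -51:79 -50:79 -48:80 -47:80 -45:82 -44:71 -42:71 -41:171 -39:183 -38:183 -36:171 -35:171 -33:171 -32:170 -30:170
-14 -80:74 -78:75 -77:75 -75:72 -74:69 -72:69 -71:70 -69:70 -68:74 -66:77 -65:77 -63:78 -62:71 -60:71 -59:79 -57:78 -56:78 -54:72 -53:72 -51:73 -50:73 -48:73 -47:62 -45:60 -44:60 -42:100 -41:183 -39:183 -38:183 -36:183 -35:181 -33:181 -32:181 -30:181
```

Emit:
move_arm([
  [0,-0.1,0,0,0,0],
])

```text
clock: 19.0
eef_pos: [521.8, -116.1, 36.1]
tool_rot: [3.141, 0.0, -0.073]
force: [1.5, -3.4, -0.6]
width: 0.2
```

Emit:
move_arm([
  [0,-0.1,0,0,0,0],
])

```text
clock: 19.1
eef_pos: [521.9, -115.0, 36.1]
tool_rot: [3.142, 0.0, -0.073]
force: [1.1, -2.3, 0.1]
width: -0.2
```

```bash
python3 sp.py
```

```text
t 19.1 rig [   0.9 -106.4   36.1] F rig [ 1.2 -2.2] 0.1 T [-0.47 -0.32 -0.01]
-27 -80:78 -78:78 -77:78 -75:78 -74:77 -72:75 -71:75 -69:76 -68:76 -66:74 -65:80 -63:80 -62:75 -60:76 -59:76 -57:84 -56:81 -54:81 -53:80 -51:80 -50:80 -48:81 -47:81 -45:78 -44:95 -42:95 -41:172 -39:182 -38:182 -36:173 -35:168 -33:168 -32:168 -30:168
-14 -80:76 -78:75 -77:75 -75:71 -74:71 -72:71 -71:69 -69:69 -68:75 -66:74 -65:74 -63:78 -62:73 -60:73 -59:77 -57:76 -56:76 -54:74 -53:74 -51:75 -50:74 -48:74 -47:71 -45:53 -44:53 -42:71 -41:177 -39:177 -38:184 -36:184 -35:183 -33:182 -32:182 -30:183
```

Emit:
move_arm([
  [0,-0.1,0,0,0,0],
])

```text
clock: 19.25
eef_pos: [521.9, -114.5, 36.1]
tool_rot: [3.141, 0.0, -0.073]
force: [1.8, -5.6, 1.0]
width: -0.4
```

```bash
sed -i 's/arange(-80,-30,1.5)/arange(-50,-34,1)/' sp.py; python3 sp.py
```

```text
t 19.25 rig [   0.9 -105.9   36.1] F rig [ 2.2 -5.4] 1.0 T [-1.1  -0.19 -0.02]
-27 -50:79 -49:80 -48:80 -47:80 -46:79 -45:79 -44:91 -43:91 -42:169 -41:169 -40:169 -39:183 -38:183 -37:172 -36:172 -35:168
-14 -50:72 -49:72 -48:71 -47:71 -46:71 -45:56 -44:56 -43:75 -42:75 -41:177 -40:177 -39:173 -38:183 -37:183 -36:184 -35:184
```

Emit:
move_arm([
  [0,0,0,0,0,0],
  [0,0,0,0,0,0],
  [0,0,0,0,0,0],
])

```text
clock: 19.6
eef_pos: [522.0, -114.5, 36.1]
tool_rot: [3.141, 0.0, -0.073]
force: [0.6, -5.3, 1.2]
width: -0.1
```

Emit:
move_arm([
  [0,-0.04,0,0,0,0],
  [0,-0.04,0,0,0,0],
  [0,-0.04,0,0,0,0],
  [0,-0.04,0,0,0,0],
])

```text
clock: 20.0
eef_pos: [522.0, -114.3, 36.1]
tool_rot: [3.141, -0.0, -0.074]
force: [0.7, -5.7, -0.2]
width: -0.0
```

Emit:
move_arm([
  [0,1,0,0,0,0],
  [0,3,0,0,0,0],
  [0,6,0,0,0,0],
  [0,10,0,0,0,0],
  [0,14,0,0,0,0],
  [0,15,0,0,0,0],
  [0,15,-4,0,0,0],
  [0,15,-9,0,0,0],
  [0,15,-14,0,0,0],
  [0,16,-16,0,0,0],
  [0,18,-16,0,0,0],
  [0,18,-16,0,0,0],
])

```text
clock: 21.2
eef_pos: [508.2, -294.6, 196.7]
tool_rot: [3.141, -0.0, -0.075]
force: [-0.5, -0.5, -0.3]
width: 0.1
```

```bash
python3 sp.py
python3 - <<'E'
from m import *
a=cv2.resize(eyes.get_image("side")[175:245,235:315],None,fx=5,fy=5,interpolation=2)
b=cv2.resize(eyes.get_image("top")[170:240,270:350],None,fx=5,fy=5,interpolation=2)
cv2.imwrite("pics/end.png",np.hstack([a,b])[:,:,::-1])
E
```

```text
t 21.2 rig [   0.4 -286.5  196.7] F rig [-0.4 -0.5] -0.3 T [-0.02  0.    0.02]
-27 -50:76 -49:76 -48:76 -47:76 -46:73 -45:73 -44:78 -43:78 -42:120 -41:120 -40:120 -39:167 -38:167 -37:163 -36:163 -35:160
-14 -50:69 -49:69 -48:68 -47:68 -46:68 -45:55 -44:55 -43:69 -42:69 -41:174 -40:174 -39:177 -38:176 -37:176 -36:172 -35:172
```

View pics/end.png

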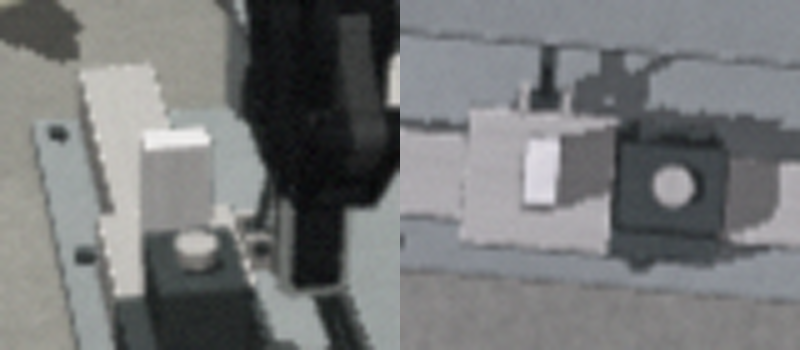

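Stop and tracer meet squarely in the right half, at x≈612. The pointer is partly hidden by the gripper, so I'll move the arm aside and compare its profile.

Emit:
move_arm([
  [-5,2,0,0,0,0],
  [-10,4,0,0,0,0],
  [-14,5,0,0,0,0],
  [-15,5,0,0,0,0],
  [-15,5,0,0,0,0],
  [-15,5,0,0,0,0],
  [-15,5,0,0,0,0],
])

```text
clock: 22.05
eef_pos: [357.9, -331.0, 195.9]
tool_rot: [-3.141, -0.001, -0.07]
force: [0.7, 0.9, 0.4]
width: 0.3
```

```bash
sed 's/^s=.*/s=ctrl.read_state();r=[0,-6.5];y=-6.5/' st.py > st2.py; python3 st2.py
python3 - <<'E'
from m import *
a=cv2.imread("pics/side0.png");b=eyes.get_image("side")[:,:,::-1]
d=cv2.absdiff(a,b).max(2)
for n,(u0,v0,u1,v1) in dict(wrench=(298,172,326,210),disc=(316,212,338,232),key=(262,358,330,418),oiler=(222,132,246,178),cup=(268,138,296,172)).items(): print(n,(d[v0:v1,u0:u1]>40).mean().round(3))
E
```

```text
t 22.05 rig [0, -6.5] F rig [0.7 0.9] 0.4 T [-0.03 -0.02 -0.01] w 0.3
207 286 [162 167 167 165 166 169 167 168 151  99  43  43  42  41  51  77 106 151
 156 156]
210 285 [147 164 169 164 168 172 168 166 169 165 152  80  42  36  38  39  46  69
  94 151]
213 285 [138 164 167 164 168 169 167 167 165 157  90  50  42  35  35  38  32  46
  77 115]
216 285 [156 191 191 186 147 166 168 171 163 125  57  71 129 117  50  34  34  32
  40  63]
wrench 0.0
disc 0.0
key 0.0
oiler 0.054
cup 0.0
```

```bash
python3 -c "
from cell import ctrl
print(ctrl.finish_job())"
```

```text
the job is handed in; nothing more can be done
None
```

I handed the job in at about 22 s of the 58 s allowed. By my last checks the feeler is in the notch and the stop touches the tracer, but `finish_job` gives no verdict.

**What I did:**
- I gripped the tracer's tab and drew the tracer along the rail, in 5 mm steps over the notch zone. The pointer tipped over at rig y of about -7 mm, and I released it there.
- I then pushed the stop with shut fingers, in 1 mm steps at the end. The push force rose from about 2 N to about 5.5 N and the stop's travel nearly ceased, which I took as contact.
- I backed the arm off clear of everything.

**Last checks:**
- **Feeler:** the pointer's profile in the side view is the same as just after the drop.
- **Stop and tracer:** the top view shows the two faces meeting squarely at about rig y -42 mm, and the tracer did not shift visibly.
- **Bystanders:** the wrench, disc, chuck key and cup are unchanged in the side view. The bottle's area changed in 5% of its pixels; I took that as lighting and did not look closer. The arm did not go near it.

**What disagreed:** the fingertips appeared about 35 to 40 mm higher in the side view than the reported TCP height. Because of this the tab was held near its upper end rather than at the given point. My first push also passed over the stop without any contact force, so I backed out, lowered the tool and pushed again. I did not find the cause of the offset.

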